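# Shut the red stopcock under the sliding cover

## Task

Slide the wooden cover of the stopcock box all the way aside along its guides, onto the blank half of the box, so that the two stopcocks underneath are uncovered. Then push the red handle shut: clockwise a quarter turn, until it is home against its stop. Only push with the fingertips: do not lift or tip the cover out of its guides, and leave the grey handle and everything else on the shelf as it is.

Things in the scene. Friction and masses are not known exactly. Their poses are not given: they have to be found in the camera images.
- stopcock_box: Fixed pine box, 200 mm (x) by 490 mm (y, -240 to +250 from the origin), rim 80 mm above the shelf, 8 mm wide guide strips and end strips 12 mm higher on it. Origin: on the shelf, mid width; x points away from the robot, y to its left, turned up to 0.2 rad. Its -y half is an open well (see well), its +y half a solid blank deck level with the rim.
- well (a point): Middle of the mouth of the box's well, at rim height (80 mm). The well is 160 mm (x) by 220 mm (y: -225 to -5 mm in the box's frame) inside, floor 10 mm above the shelf. Both stopcocks stand in it. Axes as the box.
- cover: Loose pine board, 178 (x) by 236 (y) by 12 mm, 0.25-0.5 kg, flat on the rim, sliding along the box's y (2-6 N), 3 mm play in x. Origin: centre of underside; in the box's frame it starts at y -115 to -100 mm (over the well); end strip stops it at +124 mm (well all open). A dark cleat, 120 mm in x, 20 mm in y, crosses the middle of its top, rising 22 mm from the board (34 mm above origin).
- red_handle (a joint): Turn of the red (marked) lever, rad: 0 = open, pointing along the box's -x, towards the robot, in line with its pipe; turns clockwise seen from above to 1.571 = shut at its stop, pointing along the box's +y. Starts at 0 to 0.2. Steady friction of 0.12 N m; stays where it is left.
- red_pivot (a point): On the red handle's upright axis, mid height of the handle, 62 mm above the shelf; in the box's frame x = 40 mm, y = -165 or -85 mm (red and grey change places). Handle: red bar 14 mm wide, 14 mm high (55 to 69 mm above the shelf), reaching 60 mm from the axis; hub radius 11 mm. Beneath: brass body 46 (x) by 26 mm, top at 43 mm; pipe along x, 18 mm thick, top at 39 mm.
- red_tip (a point): Point in the red handle, 55 mm out from its axis (5 mm short of its end), middle of its width and height; turns with it.
- grey_handle (a joint): Turn of the plain grey handle on the other stopcock, same kind and sense as the red one; starts at 0 to 0.2 and must stay as it is.
- grey_pivot (a point): Point on the upright axis of the grey handle, like red_pivot; in the other of the two places, 80 mm away in the box's y.
- grey_tip (a point): Point in the grey handle, 55 mm out from its axis; turns with it.
- carabiner: Bystander: steel pear carabiner lying flat, about 120 by 71 mm, 15 mm high, behind the box (box +x side). Origin: near its middle, on the shelf.
- chock: Bystander: green aluminium chock on a steel stem, lying flat, about 155 by 28 mm, 18 mm high, behind the box. Origin: near its middle, on the shelf.
- rivet_setter: Bystander: copper rivet setter standing upright, 28 mm foot, 95 mm high, behind the box. Origin: under its foot.
- grit_stone: Bystander: bone-white ceramic grit stone, 50 by 150 by 25 mm, lying to the robot's right. Origin: centre of its underside.
- rivet_jar: Bystander: amber jar with steel lid, 60 mm wide, 70 mm high, to the robot's left. Origin: centre of its underside.
- mallet: Bystander: hammer lying to the robot's left. Origin: under it, near its middle.
- setting_block: Bystander: dark steel block, 70 by 70 by 40 mm, to the robot's right. Origin: centre of its underside.

How it is judged (in metres and radians):
On the way, in this order (a step that is already met when the one before it is completed fails the run):
1. the cover is slid aside, lying in its guides over the blank half, the red handle not yet shut (y of cover in the frame of stopcock_box above 0.06 m and z of cover in the frame of stopcock_box below 0.088 m and value of joint red_handle below 1.2 rad), for 0.2 s.
2. the red handle is pushed shut (value of joint red_handle above 1.4 rad), for 0.2 s.
At the end, for the whole second after the job is handed in: The cover lies at rest in its guides, its centre at least 60 mm past the box's middle on the blank side; the red handle is turned to at least 1.40 rad of 1.571 and still; the tip of the grey handle has moved less than 12 mm (y of cover in the frame of stopcock_box above 0.06 m and z of cover in the frame of stopcock_box between 0.074 and 0.088 m and value of joint red_handle above 1.4 rad and distance of grey_tip from where it was at the start of the episode below 0.012 m and linear speed of cover below 0.01 m/s and velocity of joint red_handle below 0.05 rad/s); the robot touches nothing.
It fails at once if the cover is lifted more than 10 mm or tipped by more than 0.1 rad (z of cover in the frame of stopcock_box above 0.09 m or angle between cover's own z axis and vertical above 0.1 rad).
It fails at once if the grey handle is turned (its tip moves 12 mm) (distance of grey_tip from where it was at the start of the episode above 0.012 m).
It fails at once if a bystander is moved by more than 20 mm (distance of any of carabiner, chock, rivet_setter, grit_stone, rivet_jar, mallet, setting_block from where it was at the start of the episode above 0.02 m).
It also fails if it takes over 48 s, if anything falls off the work surface, if the arm or the gripper's body presses on something with over 40 N, if the wrist force passes 120 N, or if a joint passes its speed limit or range.

## Robot

A 7-joint arm with a two-finger parallel gripper is mounted at the origin on the work surface. World frame = base frame: x ahead of the robot, y to its left, z up, the work surface at z = 0. Lengths are in m, angles in degrees, forces in N, time in s.
With the tool pointing down it reaches from about 0.425 to 0.8 m from the base axis. Payload 8.3 kg.
Tool frame: the origin (TCP) lies at the very end of the fingers, on their centre line; the grasp point (between the pads) lies 19 mm behind it (robot.grasp_offset is the z of the grasp point in the tool frame, in m); z points along the fingers, x is the direction in which the jaws open and shut, and the axes are right-handed (so a half turn about z gives the same grasp; the last joint's range is limited). The gripper opens to 85 mm and grips with 20 to 120 N. Pads are 22 mm wide; open, the fingers measure 114 mm over their backs; the gripper's body (76 mm by 85 mm) begins 54 mm behind the grasp point. The pads swing forward as they close: fully open they stand 13 mm farther back than shut.
Start: joints at [66.125, 21.967, 0.94, 78.501, -0.361, 79.538, -2.664], TCP at [0.217, -0.586, 0.197] pointing down, gripper open.
Joint ranges: [-169.22, 169.22], [-14.56, 117.87], [-87.37, 89.26], [10.42, 133.3], [-82.24, 262.24], [0.94, 117.77], [-172.7, 172.7]. Speed limits (degrees/s): [136.94, 136.94, 172.46, 172.46, 180, 180, 180].

## Interface

Orientations are given as a 3x3 rotation matrix whose columns are the frame's x, y, z axes.
In Python, from cell import robot, viewer gives the robot as it stands.
- The arm moves only by the tool apply_moves, never from a script. Its argument "deltas" is a list of rows, each a list of 3 entries, a list of its own where there are three numbers: the shift along the tool's x, y, z in mm, then the turn, a rotation vector about the tool's x, y, z in degrees, then the closure in counts, from 0 (fully open) to 255 (shut). In form: [[[x, y, z], [rx, ry, rz], grip], ...]. A call has 1 to 20 rows; each row is the pose to reach, as a shift and turn from the pose commanded when the call began, along the tool's axes at that moment; what a row does not reach only later rows make up. A row lasts 1/8 s, in which the tool goes at most 62.5 mm and 10.7 degrees, less where a joint would pass 70% of its speed; a pose out of reach is approached as far as the arm can. A call with a gripper value outside its range is refused whole. The fingers move at their own pace and stop on an object; the grip force is fixed at half the most. Time passes only in rows, so rows that repeat a pose let the fingers close. It gives the time, the measured TCP pose, the force and the opening at its end, in the units of the state.
- robot.observe(): the state, without advancing time (a new reading comes with each control period).
- viewer.grab_frame(name): name is "side" or "top"; returns the picture (400x640x3 uint8, red, green, blue); there is no depth.
- viewer.camera_params(name): a dict with "intrinsics" (3x3 intrinsics, pixels), "dist_coeffs" ([k1, k2, p1, p2, k3] as OpenCV has them; the pictures are not rectified), "R" (3x3) and "t" (3): a world point X has camera coordinates R X + t. Camera axes: x right, y down, z forward; pixel columns grow to the right and rows downward; lengths in m; the calibration is good to about 2 mm. A picture is of the moment at which its call begins. camera_params takes no time and is no camera call.
- robot.job_done(): hands the job in, once; it reports no verdict.
Trained networks look in the newest picture that a camera, given by its name, has taken for a name from the list of things; names that differ only in an ending like _2 or _b are one class to them, and where a whole thing is asked for, a point or a joint stands for the part that bears it (a point fixed in the world has none). Each returns a list of dicts, best first, with "score" (0 to 1); they miss things now and then, are a little off and sometimes report something else, mostly with a low value. They report only what shows in the picture. A call takes as long as a camera call.
- viewer.recognise(camera, label): "at" ([row, column] in pixels, amid what is visible of it).
- viewer.silhouettes(camera, label): "mask" (400x640 bool, what is visible of it) and "at" ([row, column] in pixels, amid what is visible of it).
- viewer.spot_point(camera, label): "at" ([row, column] in pixels: a listed point, or the origin of a listed thing).
The state is a dict: "time_s": time; "q": joint angles; "qvel": joint speeds; "joint_torque": joint torques, N m; "ee_pos": TCP position; "tool_rot": TCP orientation; "contact_force": force on the tool from outside, world axes, zero at the start; "ft_torque": the same for the moment, N m; "gripper_width": finger opening in m.
Only numpy, scipy, OpenCV 4.12 (cv2) and the standard library are available. Lean on these libraries where they do the work, as an engineer would, in place of code of your own. Each camera call takes 0.05 s, during which the arm holds its last target.

## Working session

There is one attempt and no reset: what is moved stays moved. The work goes in short steps, Python scripts to look and compute and a tool call to move; the robot and the scene stay as the last step left them, time stands still between calls to the robot, and variables do not carry over. Pictures are saved under pics/ and viewed, and the job is handed in when it is done.

Besides the shell and the picture viewer there is one more tool, called after "Request:" in YAML: its name, and indented under it one key for each argument. apply_moves: Moves the arm, as the interface text tells. Its arguments: {"type":"object","properties":{"deltas":{"type":"array","items":{"type":"array"}}},"required":["deltas"]}

```bash
mkdir -p pics; ls
python3 - <<'E'
from cell import robot, viewer
import cv2,numpy as np
for n in("top","side"):
    im=viewer.grab_frame(n); cv2.imwrite(f"pics/{n}0.png",im[:,:,::-1])
    p=viewer.camera_params(n); print(n,p)
s=robot.observe(); print(s)
E
```

```text
pics
top {'intrinsics': array([[468.89923847,   0.        , 321.33913163],
       [  0.        , 468.89923847, 195.29578384],
       [  0.        ,   0.        ,   1.        ]]), 'dist_coeffs': array([0.00906141, 0.        , 0.        , 0.        , 0.        ]), 'R': array([[-0.02398927, -0.99968356, -0.00756932],
       [-0.99117869,  0.024771  , -0.13019681],
       [ 0.13034311,  0.00437923, -0.99145928]]), 't': array([0.01798298, 0.61620314, 1.36690149])}
side {'intrinsics': array([[487.5846349 ,   0.        , 313.86052524],
       [  0.        , 487.5846349 , 203.68298338],
       [  0.        ,   0.        ,   1.        ]]), 'dist_coeffs': array([-0.15241679,  0.        ,  0.        ,  0.        ,  0.        ]), 'R': array([[-0.9410951 , -0.33755726, -0.01987737],
       [-0.19731664,  0.59594734, -0.77840408],
       [ 0.27460182, -0.72863013, -0.62744878]]), 't': array([0.55057349, 0.15987145, 1.62260934])}
{'time_s': 0.1, 'q': array([66.12345809, 22.01106995,  0.93929582, 78.55350065, -0.36094069,
       79.53711719, -2.66289763]), 'qvel': array([-0.05578667, -0.10943999, -0.02551875, -0.04279749, -0.10366441,
       -0.04030113, -0.04902361]), 'joint_torque': array([ 2.16694309e-03, -6.29132795e+01,  8.46742429e-01, -3.72757602e+01,
        1.67489861e-02,  1.04886002e-02, -8.93403990e-05]), 'ee_pos': array([ 0.2164087 , -0.58581181,  0.19608626]), 'tool_rot': array([[ 3.46552773e-01, -9.38030267e-01, -6.27093130e-04],
       [-9.38028891e-01, -3.46553339e-01,  1.60726750e-03],
       [-1.72498678e-03,  3.12284635e-05, -9.99998512e-01]]), 'contact_force': array([-0.72450413, -0.44305215, -0.2029843 ]), 'ft_torque': array([-0.0028626 ,  0.01505722,  0.06032407]), 'gripper_width': 0.08544432618207591}
```

View pics/top0.png

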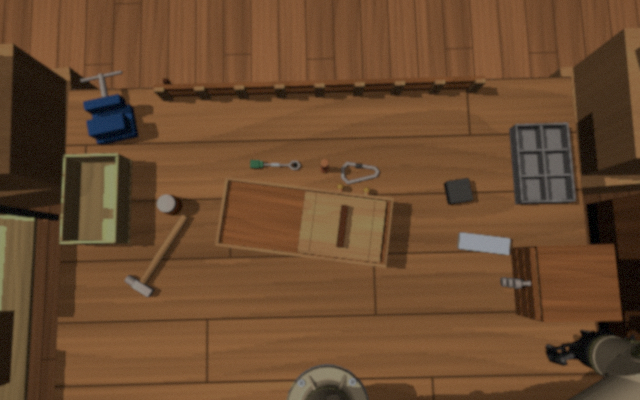

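View pics/side0.png

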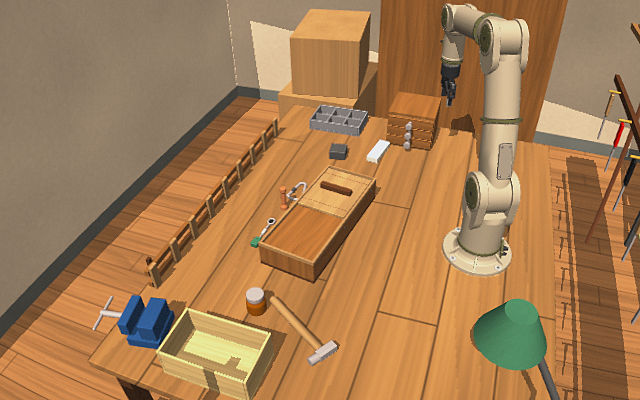

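The top view shows the box with its corners near (229,180), (393,197), (387,265) and (217,247). The cover is on the right half, with its cleat at about (344,226). In the side view the cover is at about (335,190) and the rail in front of the vise is out of the way. Next I'll fit the poses from masks.

```bash
cat > h.py <<'E'
from cell import robot, viewer
import cv2,numpy as np
from scipy.optimize import least_squares
def proj(n,X):
    p=viewer.camera_params(n); X=np.asarray(X,float).reshape(-1,3)
    r,_=cv2.Rodrigues(p["R"]); o,_=cv2.projectPoints(X,r,p["t"],p["intrinsics"],p["dist_coeffs"]); return o[:,0]
def unproj(n,rc,z):
    p=viewer.camera_params(n)
    u=cv2.undistortPoints(np.array([[[rc[1],rc[0]]]],float),p["intrinsics"],p["dist_coeffs"])[0,0]
    d=p["R"].T@np.array([u[0],u[1],1]); c=-p["R"].T@p["t"]
    return c+d*(z-c[2])/d[2]
def box2w(b,P):
    P=np.atleast_2d(P); c,s=np.cos(b[2]),np.sin(b[2])
    return np.c_[b[0]+c*P[:,0]-s*P[:,1], b[1]+s*P[:,0]+c*P[:,1], P[:,2]]
def boxpts(x0,x1,y0,y1,z0,z1):
    return np.array([[x,y,z] for x in(x0,x1) for y in(y0,y1) for z in(z0,z1)])
E
python3 - <<'E'
from h import *
for n in("top","side"):
    viewer.grab_frame(n)
    for l in("stopcock_box","cover","well"):
        z={"stopcock_box":0,"cover":.08,"well":.08}[l]
        for d in viewer.spot_point(n,l)[:2]: print(n,l,d["score"],d["at"],unproj(n,d["at"],z))
    for l in("stopcock_box","cover"):
        for i,d in enumerate(viewer.silhouettes(n,l)[:1]):
            np.save(f"m_{n}_{l}.npy",d["mask"]); print(n,l,d["score"],d["mask"].sum())
def hull_mask(n,P,shape=(400,640),ss=4):
    uv=proj(n,P); h=cv2.convexHull(((uv+.5)*ss).astype(np.float32))
    m=np.zeros((400*ss,640*ss),np.uint8); cv2.fillConvexPoly(m,(h-.5).round().astype(np.int32),255)
    return cv2.resize(m,(640,400),interpolation=cv2.INTER_AREA)/255.
from scipy.optimize import minimize
M={n:(np.load(f"m_{n}_stopcock_box.npy")|np.load(f"m_{n}_cover.npy")) for n in("top","side")}
B=boxpts(-.1,.1,-.24,.25,0,.092)
for cams in(("top",),("side",),("top","side")):
    f=lambda b:sum(np.abs(hull_mask(n,box2w(b,B))-M[n]).sum() for n in cams)
    b0=np.array([.55,.02,-.1])
    r=minimize(f,b0,method="Nelder-Mead",options=dict(initial_simplex=b0+np.array([[0,0,0],[.02,0,0],[0,.02,0],[0,0,.08]]),xatol=1e-4,fatol=.5))
    print(cams,r.x,r.fun)
b=r.x
for n in("top","side"):
    C=np.load(f"m_{n}_cover.npy"); 
    for y in np.arange(-.125,-.09,.005):
        P=boxpts(-.089,.089,y-.118,y+.118,.092,.092); print(n,round(y,3),np.abs(hull_mask(n,box2w(b,P))-C).sum())
print(robot.observe()["time_s"])
E
```

```text
top stopcock_box 0.81 [221.9, 310.6] [0.54035245 0.03795404 0.        ]
top cover 0.72 [246.6, 482.8] [ 0.45154726 -0.45599958  0.08      ]
top cover 0.66 [222.7, 342.1] [ 0.52981948 -0.05540281  0.08      ]
top stopcock_box 0.58 7210
top cover 0.75 5075
side stopcock_box 0.96 [228.4, 320.0] [0.54108377 0.05801462 0.        ]
side cover 0.94 [195.4, 335.3] [ 0.51697171 -0.04236939  0.08      ]
side stopcock_box 0.74 5489
side cover 0.88 2117
('top',) [ 0.53468018  0.04906586 -0.15064105] 383.1019607843137
('side',) [ 0.53702883  0.04683131 -0.15079674] 169.56470588235294
('top', 'side') [ 0.53575629  0.04847272 -0.14935858] 601.313725490196
top -0.125 1015.9176470588236
top -0.12 801.4
top -0.115 587.3960784313725
top -0.11 371.52156862745096
top -0.105 174.7921568627451
top -0.1 267.0078431372549
top -0.095 476.68627450980387
top -0.09 691.7647058823529
side -0.125 503.0235294117647
side -0.12 423.5764705882353
side -0.115 335.5254901960784
side -0.11 249.59607843137255
side -0.105 162.34509803921569
side -0.1 119.52156862745096
side -0.095 99.41176470588235
side -0.09 149.09019607843138
0.7
```

Run:
```python
from h import *
b=[.5358,.0485,-.1494]
out=[]
for n in("top","side"):
    im=cv2.imread(f"pics/{n}0.png"); s=4
    x0,y0,w,h=(200,160,200,120) if n=="top" else (245,155,150,130)
    c=cv2.resize(im[y0:y0+h,x0:x0+w],None,fx=s,fy=s,interpolation=cv2.INTER_CUBIC)
    def poly(P,col):
        q=((proj(n,box2w(b,P))+.5-[x0,y0])*s).round().astype(int); cv2.polylines(c,[q],True,col,1)
    R=lambda x,y0,y1,z,dx=0:np.array([[-x+dx,y0,z],[x+dx,y0,z],[x+dx,y1,z],[-x+dx,y1,z]])
    poly(R(.1,-.24,.25,.092),(0,255,0)); poly(R(.1,-.24,.25,0),(255,0,0))
    y=-.102
    poly(R(.089,y-.118,y+.118,.092),(0,0,255)); poly(R(.06,y-.01,y+.01,.114),(255,0,255))
    cv2.imwrite(f"pics/ov_{n}.png",c)
```

```text
(no output)
```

View pics/ov_top.png

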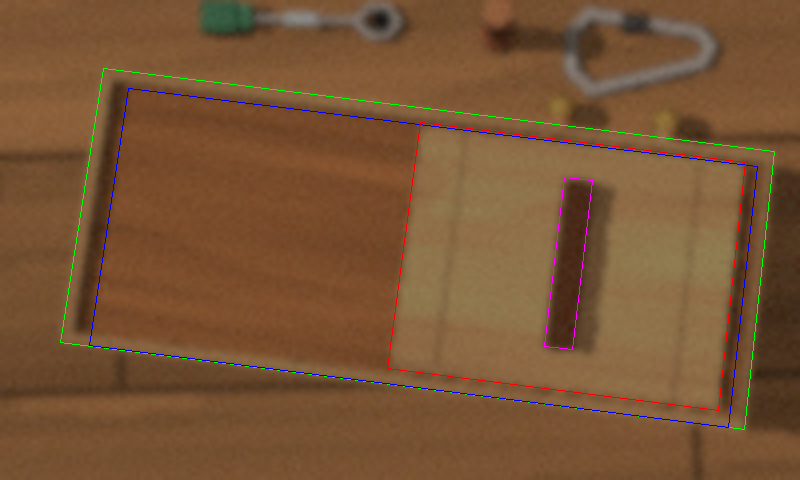

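View pics/ov_side.png

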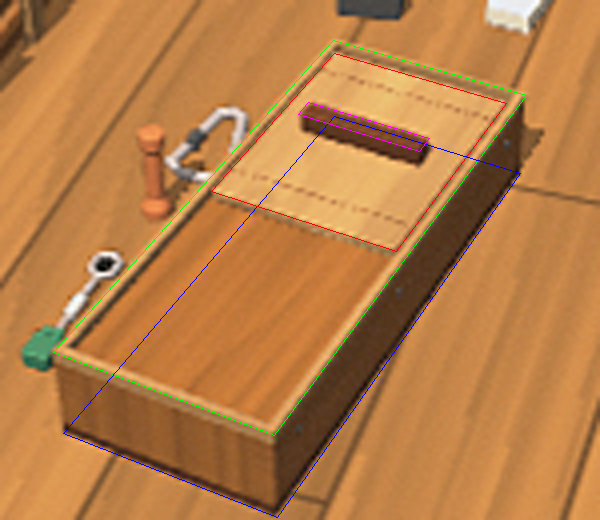

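The overlay matches well in both views: box at (0.536, 0.0485, yaw −0.149), cover at y ≈ −0.102. Next I'll work out the approach to the −y side of the cleat.

```bash
cat >> h.py <<'E'
b=np.array([.5358,.0485,-.1494])
from scipy.spatial.transform import Rotation as Rn
def Rt(yaw): # tool down, tool x at yaw
    c,s=np.cos(yaw),np.sin(yaw); return np.array([[c,s,0],[s,-c,0],[0,0,-1.]])
def delta(pbox,yawbox):
    s=robot.observe(); R=s["tool_rot"]; t=box2w(b,pbox)[0]
    return np.round(R.T@(t-s["ee_pos"])*1000,1), np.round(Rn.from_matrix(R.T@Rt(b[2]+yawbox)).as_rotvec(degrees=True),1)
def where():
    s=robot.observe(); d=s["ee_pos"]-[b[0],b[1],0]; c,k=np.cos(b[2]),np.sin(b[2])
    print("t",s["time_s"],"box pos",np.round([c*d[0]+k*d[1],-k*d[0]+c*d[1],d[2]],4),"yaw",np.round(np.arctan2(*s["tool_rot"][1::-1,0])-b[2],3),"F",np.round(s["contact_force"],1),"w",s["gripper_width"],"q7",s["q"][6])
E
python3 - <<'E'
from h import *
where()
print(delta([0,-.14,.20],0)); print(delta([0,-.14,.16],0)); print(delta([0,-.14,.1],0))
E
```

```text
t 0.7 box pos [-0.2212 -0.6752  0.197 ] yaw -1.068 F [1.4 0.2 0.4] w 0.08515900809713653 q7 -2.665095667095304
(array([-362.2, -451.9,   -2.9]), array([ -0. ,  -0. , -61.2]))
(array([-362.2, -451.9,   37.1]), array([ -0. ,  -0. , -61.2]))
(array([-362.2, -451.8,   97.1]), array([ -0. ,  -0. , -61.2]))
```

Request:
apply_moves:
  deltas:
    - [[0,0,-40],[0,0,0],255]
    - [[-60,-75,-40],[0,0,-10],255]
    - [[-362,-452,-3],[0,0,-61.2],255]
    - [[-362,-452,-3],[0,0,-61.2],255]
    - [[-362,-452,-3],[0,0,-61.2],255]
    - [[-362,-452,-3],[0,0,-61.2],255]
    - [[-362,-452,-3],[0,0,-61.2],255]
    - [[-362,-452,-3],[0,0,-61.2],255]
    - [[-362,-452,-3],[0,0,-61.2],255]
    - [[-362,-452,-3],[0,0,-61.2],255]
    - [[-362,-452,-3],[0,0,-61.2],255]
    - [[-362,-452,-3],[0,0,-61.2],255]
    - [[-362,-452,-3],[0,0,-61.2],255]
    - [[-362,-452,-3],[0,0,-61.2],255]

```text
time_s: 2.45
ee_pos: [0.5146, -0.0919, 0.2002]
tool_rot: [[0.989, -0.151, 0.0], [-0.151, -0.989, -0.001], [0.0, 0.001, -1.0]]
contact_force: [-0.4, -0.5, 0.6]
gripper_width: -0.0001
```

Run:
```python
from h import *
where(); print(delta([0,-.142,.099],0))
```

```text
t 2.45 box pos [-0.     -0.1419  0.2002] yaw -0.002 F [-0.4 -0.5  0.6] w -7.565427532725422e-05 q7 -6.737919889780687
(array([  0. ,  -0. , 101.2]), array([ 0. , -0. , -0.1]))
```

Request:
apply_moves:
  deltas:
    - [[0,0,50],[0,0,0],255]
    - [[0,0,80],[0,0,0],255]
    - [[0,0,95],[0,0,0],255]
    - [[0,0,101],[0,0,0],255]
    - [[0,0,101],[0,0,0],255]
    - [[0,-8,101],[0,0,0],255]
    - [[0,-16,101],[0,0,0],255]
    - [[0,-22,101],[0,0,0],255]
    - [[0,-28,101],[0,0,0],255]
    - [[0,-34,101],[0,0,0],255]
    - [[0,-40,101],[0,0,0],255]
    - [[0,-40,101],[0,0,0],255]

```text
time_s: 3.95
ee_pos: [0.5211, -0.0498, 0.099]
tool_rot: [[0.989, -0.147, 0.0], [-0.147, -0.989, 0.0], [0.0, -0.0, -1.0]]
contact_force: [-0.1, 0.2, 0.2]
gripper_width: 0.0002
```

Run:
```python
from h import *
where(); im=viewer.grab_frame("side"); cv2.imwrite("pics/s1.png",cv2.resize(im[130:300,230:410],None,fx=3,fy=3,interpolation=cv2.INTER_CUBIC)[:,:,::-1])
```

```text
t 3.95 box pos [ 0.0001 -0.0994  0.099 ] yaw 0.002 F [-0.1  0.2  0.2] w 0.00018830233864291723 q7 -13.782751372153651
```

View pics/s1.png

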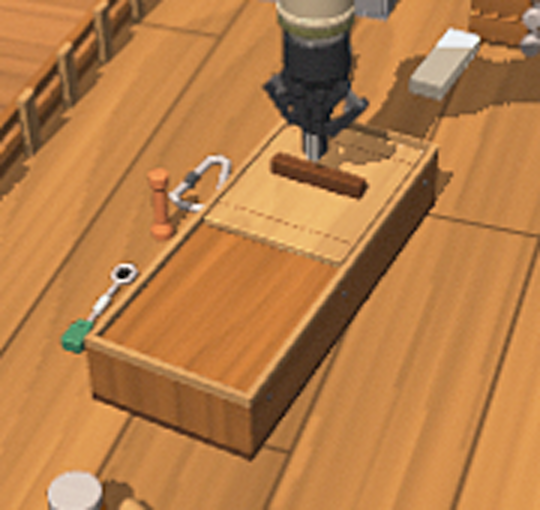

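The fingertips are down behind the cleat, at about (315,155) in the crop, and the cover is flat. I'll continue the push.

Request:
apply_moves:
  deltas:
    - [[0,-10,0],[0,0,0],255]
    - [[0,-20,0],[0,0,0],255]
    - [[0,-32,0],[0,0,0],255]
    - [[0,-44,0],[0,0,0],255]
    - [[0,-56,0],[0,0,0],255]
    - [[0,-68,0],[0,0,0],255]
    - [[0,-80,0],[0,0,0],255]
    - [[0,-92,0],[0,0,0],255]
    - [[0,-104,0],[0,0,0],255]
    - [[0,-116,0],[0,0,0],255]
    - [[0,-128,0],[0,0,0],255]
    - [[0,-140,0],[0,0,0],255]
    - [[0,-150,0],[0,0,0],255]
    - [[0,-160,0],[0,0,0],255]
    - [[0,-168,0],[0,0,0],255]
    - [[0,-174,0],[0,0,0],255]
    - [[0,-180,0],[0,0,0],255]

```text
time_s: 6.12
ee_pos: [0.5478, 0.1276, 0.099]
tool_rot: [[0.989, -0.149, 0.0], [-0.149, -0.989, -0.0], [0.0, 0.0, -1.0]]
contact_force: [0.4, -0.2, 0.6]
gripper_width: 0.0002
```

Run:
```python
from h import *
where(); im=viewer.grab_frame("side"); cv2.imwrite("pics/s2.png",cv2.resize(im[130:300,230:410],None,fx=3,fy=3,interpolation=cv2.INTER_CUBIC)[:,:,::-1])
im=viewer.grab_frame("top"); cv2.imwrite("pics/t2.png",cv2.resize(im[160:280,200:400],None,fx=3,fy=3,interpolation=cv2.INTER_CUBIC)[:,:,::-1])
```

```text
t 6.125 box pos [0.0001 0.0801 0.099 ] yaw 0.0 F [ 0.4 -0.2  0.6] w 0.00021182650347866946 q7 -35.05881036996132
```

View pics/s2.png

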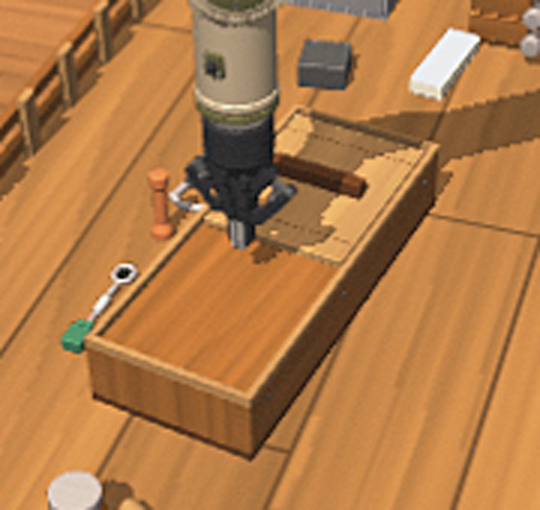

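View pics/t2.png

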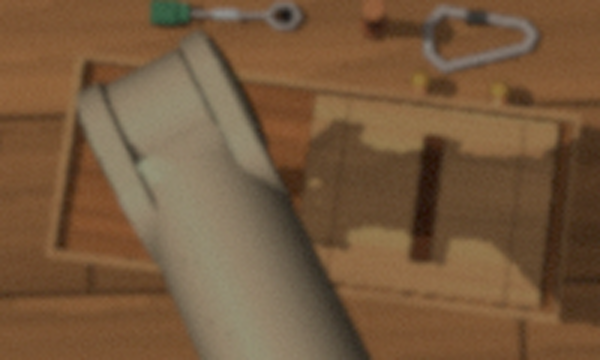

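The cover hasn't moved: the cleat is still at about (342,226) in the top view, while the fingertips are now over the blank deck. I'll check where the tip really is.

Run:
```python
from h import *
p=robot.observe()["ee_pos"]
for dz in(0,.005,.01,.02,.03,.04): print(dz,(proj("side",p+[0,0,dz])+.5-[230,130])*3)
im=viewer.grab_frame("side"); cv2.imwrite("pics/s3.png",cv2.resize(im[170:225,270:360],None,fx=8,fy=8,interpolation=cv2.INTER_CUBIC)[:,:,::-1])
y=-.102
R=lambda x,y0,y1,z,dx=0:np.array([[-x+dx,y0,z],[x+dx,y0,z],[x+dx,y1,z],[-x+dx,y1,z]])
import glob
for n,f in(("side","s2"),("top","t2")):
  c=cv2.imread(f"pics/{f}.png"); o=[230,130] if n=="side" else [200,160]
  for P,col in((R(.089,y-.118,y+.118,.092),(0,0,255)),(R(.06,y-.01,y+.01,.114),(255,0,255))):
    cv2.polylines(c,[((proj(n,box2w(b,P))+.5-o)*3).round().astype(int)],True,col,1)
  cv2.imwrite(f"pics/{f}o.png",c)
```

```text
0 [[243.83821574 268.79240759]]
0.005 [[243.73000014 265.35689452]]
0.01 [[243.6213744  261.90778489]]
0.02 [[243.4028854  254.96852303]]
0.03 [[243.18273445 247.97411389]]
0.04 [[242.96090719 240.92404575]]
```

View pics/s3.png

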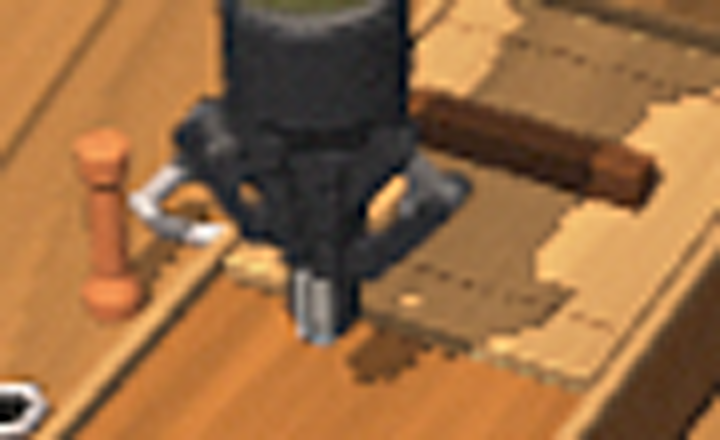

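View pics/s2o.png

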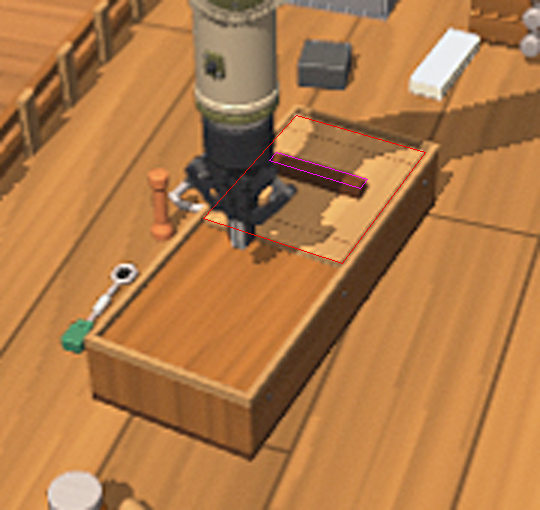

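View pics/t2o.png

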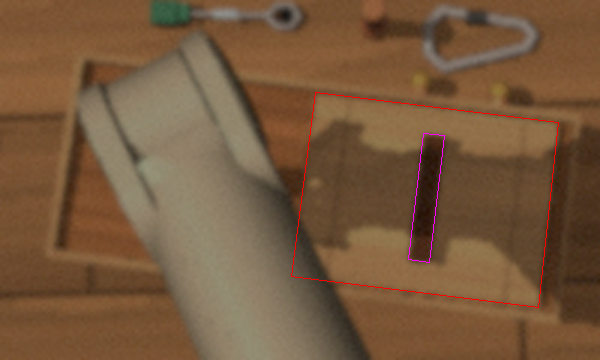

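The picture puts the fingertips about 20–30 mm above the reported TCP, which fits them passing over the cleat with no force. I'll measure that properly.

Run:
```python
from h import *
p0=np.array([.2164,-.5858,.1961])
for n in("top","side"):
    im=cv2.imread(f"pics/{n}0.png"); u=proj(n,p0)[0]; x0,y0=(u-[40,40]).astype(int); x0=max(0,min(x0,560)); y0=max(0,min(y0,320))
    c=cv2.resize(im[y0:y0+80,x0:x0+80],None,fx=5,fy=5,interpolation=cv2.INTER_CUBIC)
    for dz in(0,.02,.04,.06): 
        q=((proj(n,p0+[0,0,dz])[0]+.5-[x0,y0])*5).round().astype(int); cv2.circle(c,tuple(map(int,q)),3,(0,0,255),-1)
    cv2.imwrite(f"pics/tip_{n}.png",c)
a=cv2.imread("pics/tip_top.png");d=cv2.imread("pics/tip_side.png"); cv2.imwrite("pics/tip.png",np.hstack([a,d]))
```

```text
(no output)
```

View pics/tip.png

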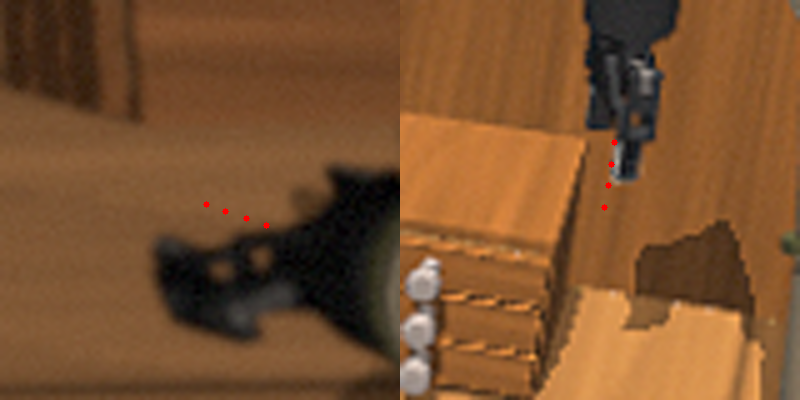

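Request:
apply_moves:
  deltas:
    - [[0,0,5],[0,0,0],255]
    - [[0,0,10],[0,0,0],255]
    - [[0,0,14],[0,0,0],255]
    - [[0,0,16],[0,0,0],255]
    - [[0,0,18],[0,0,0],255]

```text
time_s: 6.9
ee_pos: [0.5478, 0.1275, 0.0809]
tool_rot: [[0.989, -0.148, 0.0], [-0.148, -0.989, 0.0], [0.0, -0.0, -1.0]]
contact_force: [-0.3, 0.8, -1.0]
gripper_width: -0.0001
```

Run:
```python
from h import *
where(); im=viewer.grab_frame("side"); cv2.imwrite("pics/s4.png",cv2.resize(im[170:225,270:360],None,fx=8,fy=8,interpolation=cv2.INTER_CUBIC)[:,:,::-1])
print(proj("side",robot.observe()["ee_pos"]))
s=robot.observe(); print(s["q"],s["joint_torque"])
```

```text
t 6.9 box pos [0.0001 0.0799 0.0809] yaw 0.001 F [-0.3  0.8 -1. ] w -5.0626971603662406e-05 q7 -35.56396158881576
[[311.03176767 223.11450811]]
[ 10.57109268  22.8073396  -33.83564976  96.33398755  13.76250819
  65.06871613 -35.56813043] [-6.16973243e-02 -5.52081907e+01 -7.75445312e+00 -3.38851798e+01
  4.69853148e-06  2.56112753e-02  1.47314480e-02]
```

View pics/s4.png

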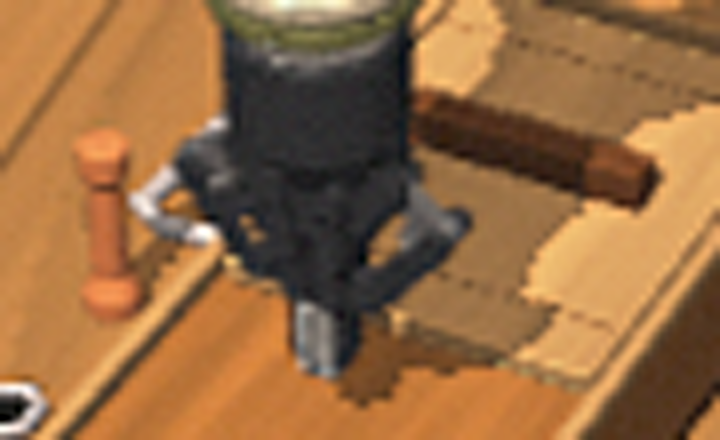

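Still no contact at a reported 0.081. The tip in the image is at row 217, against 223 predicted. I'll keep lowering in small steps.

Request:
apply_moves:
  deltas:
    - [[0,0,2],[0,0,0],255]
    - [[0,0,4],[0,0,0],255]
    - [[0,0,5],[0,0,0],255]
    - [[0,0,6],[0,0,0],255]

```text
time_s: 7.45
ee_pos: [0.5478, 0.1275, 0.075]
tool_rot: [[0.989, -0.148, 0.0], [-0.148, -0.989, 0.0], [0.0, -0.0, -1.0]]
contact_force: [0.6, 0.3, -0.3]
gripper_width: 0.0
```

Run:
```python
from h import *
where(); im=viewer.grab_frame("side"); cv2.imwrite("pics/s5.png",cv2.resize(im[170:225,270:360],None,fx=8,fy=8,interpolation=cv2.INTER_CUBIC)[:,:,::-1])
```

```text
t 7.45 box pos [0.0001 0.0799 0.075 ] yaw 0.001 F [ 0.6  0.3 -0.3] w 1.618593751774493e-05 q7 -35.749854625028775
```

View pics/s5.png

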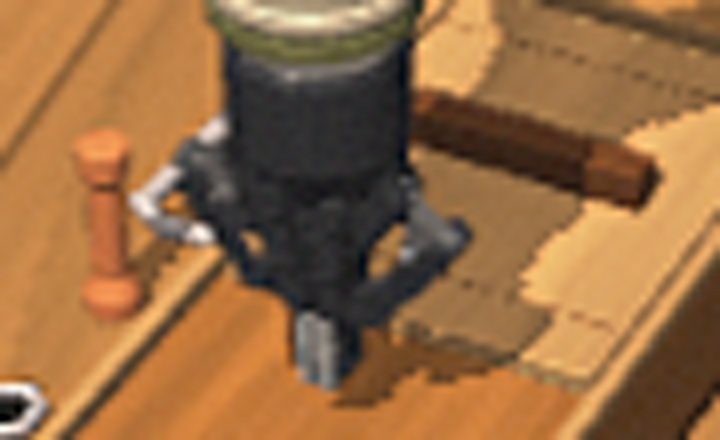

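Request:
apply_moves:
  deltas:
    - [[0,0,2],[0,0,0],255]
    - [[0,0,4],[0,0,0],255]

```text
time_s: 7.75
ee_pos: [0.5478, 0.1275, 0.0709]
tool_rot: [[0.989, -0.148, 0.0], [-0.148, -0.989, 0.0], [0.0, -0.0, -1.0]]
contact_force: [0.4, -0.6, -0.5]
gripper_width: -0.0001
```

Request:
apply_moves:
  deltas:
    - [[0,0,2],[0,0,0],255]
    - [[0,0,3],[0,0,0],255]

```text
time_s: 8.0
ee_pos: [0.5477, 0.1275, 0.0678]
tool_rot: [[0.989, -0.148, -0.0], [-0.148, -0.989, 0.0], [-0.0, -0.0, -1.0]]
contact_force: [-0.2, -0.4, -0.4]
gripper_width: -0.0002
```

Request:
apply_moves:
  deltas:
    - [[0,0,1],[0,0,0],255]
    - [[0,0,2],[0,0,0],255]

```text
time_s: 8.25
ee_pos: [0.5478, 0.1275, 0.066]
tool_rot: [[0.989, -0.148, 0.0], [-0.148, -0.989, 0.0], [0.0, -0.0, -1.0]]
contact_force: [-0.5, 0.3, 0.4]
gripper_width: 0.0001
```

Request:
apply_moves:
  deltas:
    - [[0,0,1],[0,0,0],255]
    - [[0,0,2],[0,0,0],255]

```text
time_s: 8.5
ee_pos: [0.5478, 0.1275, 0.064]
tool_rot: [[0.989, -0.148, 0.0], [-0.148, -0.989, 0.0], [0.0, -0.0, -1.0]]
contact_force: [0.1, 0.2, 0.4]
gripper_width: -0.0002
```

Run:
```python
from h import *
where(); im=viewer.grab_frame("side"); cv2.imwrite("pics/s6.png",cv2.resize(im[170:235,270:360],None,fx=8,fy=8,interpolation=cv2.INTER_CUBIC)[:,:,::-1])
```

```text
t 8.5 box pos [0.0001 0.0799 0.064 ] yaw 0.001 F [0.1 0.2 0.4] w -0.0001988806613310635 q7 -36.108204276551305
```

View pics/s6.png

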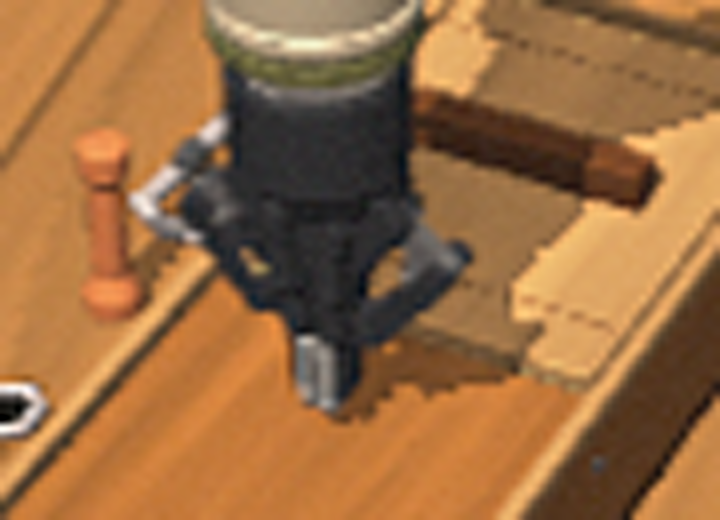

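The tip, at about (322,408) in the crop, has almost met its shadow, so contact is close.

Request:
apply_moves:
  deltas:
    - [[0,0,1],[0,0,0],255]
    - [[0,0,1.5],[0,0,0],255]

```text
time_s: 8.8
ee_pos: [0.5477, 0.1275, 0.0625]
tool_rot: [[0.989, -0.148, -0.0], [-0.148, -0.989, 0.0], [-0.0, -0.0, -1.0]]
contact_force: [-0.2, -1.5, 0.5]
gripper_width: 0.0
```

Request:
apply_moves:
  deltas:
    - [[0,0,1],[0,0,0],255]
    - [[0,0,1.5],[0,0,0],255]

```text
time_s: 9.05
ee_pos: [0.5477, 0.1275, 0.0609]
tool_rot: [[0.989, -0.148, -0.0], [-0.148, -0.989, 0.0], [-0.0, -0.0, -1.0]]
contact_force: [0.2, 0.3, -0.5]
gripper_width: -0.0
```

Run:
```python
from h import *
where(); im=viewer.grab_frame("side"); cv2.imwrite("pics/s7.png",cv2.resize(im[170:235,270:360],None,fx=8,fy=8,interpolation=cv2.INTER_CUBIC)[:,:,::-1])
print(proj("side",robot.observe()["ee_pos"]))
```

```text
t 9.05 box pos [0.     0.0799 0.0609] yaw 0.001 F [ 0.2  0.3 -0.5] w -1.9976912033767144e-06 q7 -36.20539091581691
[[311.15446719 227.54101058]]
```

View pics/s7.png

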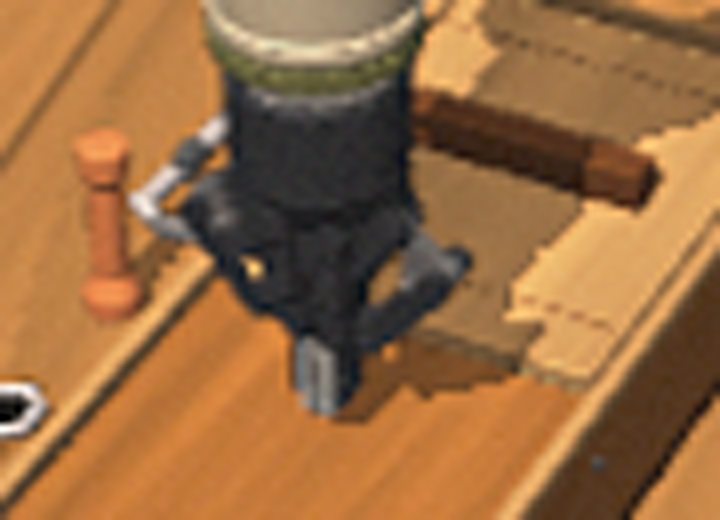

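Run:
```python
from h import *
c,k=np.cos(b[2]),np.sin(b[2])
for z in(.08,.085,.09):
    w=unproj("side",(221.3,310.0),z); d=w-[b[0],b[1],0]; print(z,w,[c*d[0]+k*d[1],-k*d[0]+c*d[1]])
```

```text
0.08 [0.55440409 0.11911189 0.08      ] [np.float64(0.007886637551420932), np.float64(0.07259443397702145)]
0.085 [0.55230679 0.12448568 0.085     ] [np.float64(0.005012834709368287), np.float64(0.07759619144666163)]
0.09 [0.55020948 0.12985947 0.09      ] [np.float64(0.002139031867315608), np.float64(0.08259794891630204)]
```

Request:
apply_moves:
  deltas:
    - [[0,0,1],[0,0,0],255]
    - [[0,0,1.5],[0,0,0],255]

```text
time_s: 9.35
ee_pos: [0.5477, 0.1275, 0.0595]
tool_rot: [[0.989, -0.148, -0.0], [-0.148, -0.989, 0.0], [-0.0, -0.0, -1.0]]
contact_force: [0.2, 1.3, -0.5]
gripper_width: 0.0002
```

Request:
apply_moves:
  deltas:
    - [[0,0,1],[0,0,0],255]
    - [[0,0,1.5],[0,0,0],255]

```text
time_s: 9.6
ee_pos: [0.5478, 0.1275, 0.058]
tool_rot: [[0.989, -0.148, -0.0], [-0.148, -0.989, 0.0], [-0.0, -0.0, -1.0]]
contact_force: [-0.3, 0.9, -1.2]
gripper_width: -0.0
```

Request:
apply_moves:
  deltas:
    - [[0,0,1],[0,0,0],255]
    - [[0,0,1.5],[0,0,0],255]

```text
time_s: 9.85
ee_pos: [0.5477, 0.1275, 0.0565]
tool_rot: [[0.989, -0.148, -0.0], [-0.148, -0.989, 0.0], [-0.0, -0.0, -1.0]]
contact_force: [0.6, -0.1, -0.6]
gripper_width: -0.0003
```

Request:
apply_moves:
  deltas:
    - [[0,0,1],[0,0,0],255]
    - [[0,0,1],[0,0,0],255]

```text
time_s: 10.1
ee_pos: [0.5477, 0.1275, 0.0554]
tool_rot: [[0.989, -0.148, -0.0], [-0.148, -0.989, 0.0], [-0.0, -0.0, -1.0]]
contact_force: [-0.7, 0.1, -0.8]
gripper_width: -0.0002
```

Request:
apply_moves:
  deltas:
    - [[0,0,1],[0,0,0],255]
    - [[0,0,1],[0,0,0],255]

```text
time_s: 10.35
ee_pos: [0.5477, 0.1275, 0.0545]
tool_rot: [[0.989, -0.148, -0.0], [-0.148, -0.989, 0.0], [-0.0, -0.0, -1.0]]
contact_force: [-0.3, -0.8, -0.8]
gripper_width: -0.0001
```

Request:
apply_moves:
  deltas:
    - [[0,0,1],[0,0,0],255]
    - [[0,0,1],[0,0,0],255]

```text
time_s: 10.6
ee_pos: [0.5477, 0.1275, 0.0534]
tool_rot: [[0.989, -0.148, -0.0], [-0.148, -0.989, 0.0], [-0.0, -0.0, -1.0]]
contact_force: [-0.5, 0.2, 0.8]
gripper_width: 0.0002
```

Request:
apply_moves:
  deltas:
    - [[0,0,1],[0,0,0],255]
    - [[0,0,1],[0,0,0],255]

```text
time_s: 10.85
ee_pos: [0.5477, 0.1275, 0.0525]
tool_rot: [[0.989, -0.148, -0.0], [-0.148, -0.989, 0.0], [-0.0, -0.0, -1.0]]
contact_force: [0.4, -0.1, -0.2]
gripper_width: -0.0002
```

Run:
```python
from h import *
where(); im=viewer.grab_frame("side"); cv2.imwrite("pics/s8.png",cv2.resize(im[170:235,270:360],None,fx=8,fy=8,interpolation=cv2.INTER_CUBIC)[:,:,::-1])
print(proj("side",robot.observe()["ee_pos"]))
```

```text
t 10.85 box pos [-0.      0.0799  0.0525] yaw 0.001 F [ 0.4 -0.1 -0.2] w -0.0001669828504829968 q7 -36.49012451608985
[[311.20086222 229.4031699 ]]
```

View pics/s8.png

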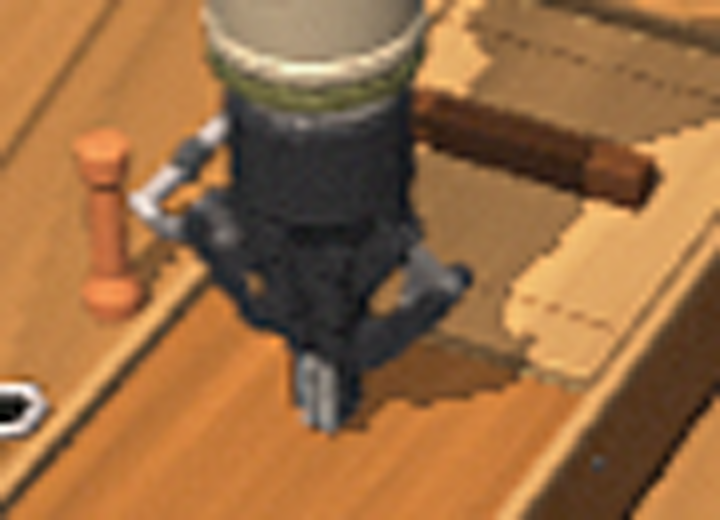

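Request:
apply_moves:
  deltas:
    - [[0,0,1],[0,0,0],255]
    - [[0,0,1],[0,0,0],255]

```text
time_s: 11.15
ee_pos: [0.5477, 0.1275, 0.0514]
tool_rot: [[0.989, -0.148, -0.0], [-0.148, -0.989, 0.0], [-0.0, -0.0, -1.0]]
contact_force: [0.5, 0.1, 0.2]
gripper_width: 0.0002
```

Request:
apply_moves:
  deltas:
    - [[0,0,1],[0,0,0],255]
    - [[0,0,1],[0,0,0],255]

```text
time_s: 11.4
ee_pos: [0.5477, 0.1275, 0.0505]
tool_rot: [[0.989, -0.148, -0.0], [-0.148, -0.989, 0.0], [-0.0, -0.0, -1.0]]
contact_force: [-0.8, -0.5, -0.0]
gripper_width: 0.0
```

Request:
apply_moves:
  deltas:
    - [[0,0,1],[0,0,0],255]
    - [[0,0,1],[0,0,0],255]

```text
time_s: 11.65
ee_pos: [0.5477, 0.1275, 0.0494]
tool_rot: [[0.989, -0.148, -0.0], [-0.148, -0.989, 0.0], [-0.0, -0.0, -1.0]]
contact_force: [-0.6, 0.6, -0.6]
gripper_width: -0.0002
```

Request:
apply_moves:
  deltas:
    - [[0,0,1],[0,0,0],255]
    - [[0,0,1],[0,0,0],255]

```text
time_s: 11.9
ee_pos: [0.5477, 0.1275, 0.0485]
tool_rot: [[0.989, -0.148, -0.0], [-0.148, -0.989, 0.0], [-0.0, -0.0, -1.0]]
contact_force: [0.2, -0.2, -0.2]
gripper_width: 0.0002
```

Request:
apply_moves:
  deltas:
    - [[0,0,1],[0,0,0],255]
    - [[0,0,1.5],[0,0,0],255]

```text
time_s: 12.15
ee_pos: [0.5477, 0.1275, 0.047]
tool_rot: [[0.989, -0.148, -0.0], [-0.148, -0.989, 0.0], [-0.0, -0.0, -1.0]]
contact_force: [0.6, -0.7, 0.6]
gripper_width: -0.0
```

Request:
apply_moves:
  deltas:
    - [[0,0,1],[0,0,0],255]
    - [[0,0,1.5],[0,0,0],255]

```text
time_s: 12.4
ee_pos: [0.5478, 0.1275, 0.0459]
tool_rot: [[0.989, -0.148, 0.0], [-0.148, -0.989, -0.0], [0.0, 0.0, -1.0]]
contact_force: [-2.6, 0.1, 6.8]
gripper_width: -0.0001
```

Run:
```python
from h import *
where(); im=viewer.grab_frame("side"); cv2.imwrite("pics/s9.png",cv2.resize(im[170:235,270:360],None,fx=8,fy=8,interpolation=cv2.INTER_CUBIC)[:,:,::-1])
print(proj("side",robot.observe()["ee_pos"]))
im=viewer.grab_frame("top"); cv2.imwrite("pics/t9.png",im[:,:,::-1])
print([(n,-viewer.camera_params(n)["R"].T@viewer.camera_params(n)["t"]) for n in ("top","side")])
```

```text
t 12.4 box pos [0.0001 0.0799 0.0459] yaw 0.001 F [-2.6  0.1  6.8] w -9.014328354590268e-05 q7 -36.73196693864541
[[311.22908572 230.86081503]]
[('top', array([ 0.43303262, -0.00327265,  1.43559097])), ('side', array([0.10411584, 1.27285717, 1.1534928 ]))]
```

View pics/s9.png

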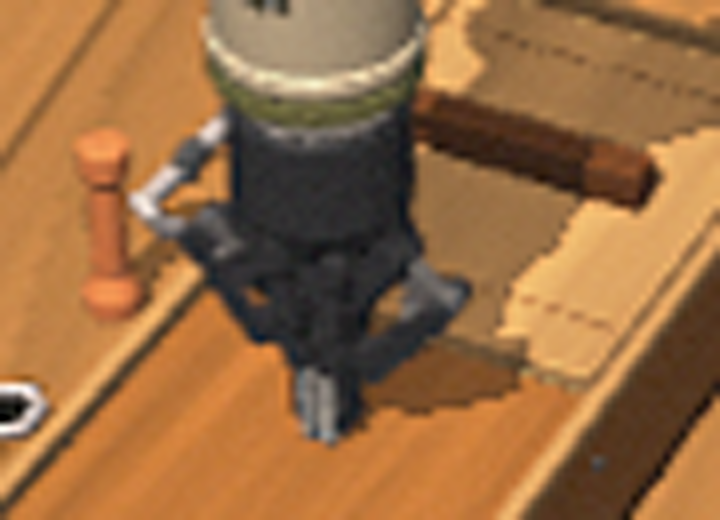

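View pics/t9.png

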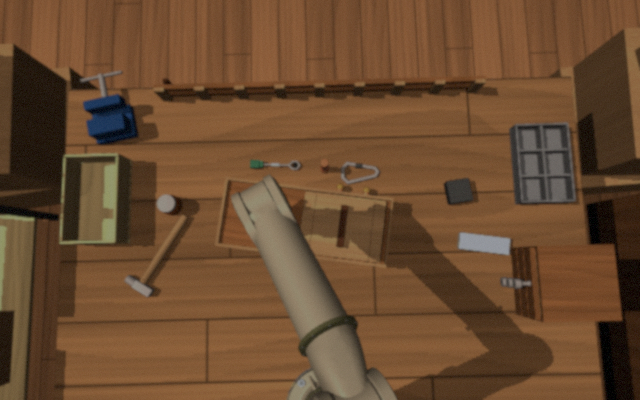

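The tip touched the deck (known height 0.080 m) at a reported z of 0.046. So the real fingertips sit about 34 mm above the reported TCP, and about 10 mm further in +y, which is why they passed over the cleat. I'll go back behind the cleat with that correction.

Request:
apply_moves:
  deltas:
    - [[0,0,-30],[0,0,0],255]
    - [[0,0,-75],[0,0,0],255]
    - [[0,50,-80],[0,0,0],255]
    - [[0,110,-80],[0,0,0],255]
    - [[0,170,-80],[0,0,0],255]
    - [[0,230,-80],[0,0,0],255]
    - [[0,230,-80],[0,0,0],255]
    - [[0,230,-60],[0,0,0],255]
    - [[0,230,-40],[0,0,0],255]
    - [[0,230,-34],[0,0,0],255]
    - [[0,230,-34],[0,0,0],255]

```text
time_s: 13.88
ee_pos: [0.5137, -0.0993, 0.0795]
tool_rot: [[0.989, -0.147, -0.0], [-0.147, -0.989, 0.0], [-0.0, -0.0, -1.0]]
contact_force: [1.1, -0.1, -0.7]
gripper_width: 0.0003
```

Run:
```python
from h import *
where(); im=viewer.grab_frame("side"); cv2.imwrite("pics/s10.png",cv2.resize(im[150:215,290:380],None,fx=8,fy=8,interpolation=cv2.INTER_CUBIC)[:,:,::-1])
print((proj("side",robot.observe()["ee_pos"])+.5-[290,150])*8)
```

```text
t 13.875 box pos [ 1.000e-04 -1.495e-01  7.950e-02] yaw 0.001 F [ 1.1 -0.1 -0.7] w 0.00031111158189955706 q7 -8.460286424458927
[[410.46298371 295.58692414]]
```

View pics/s10.png

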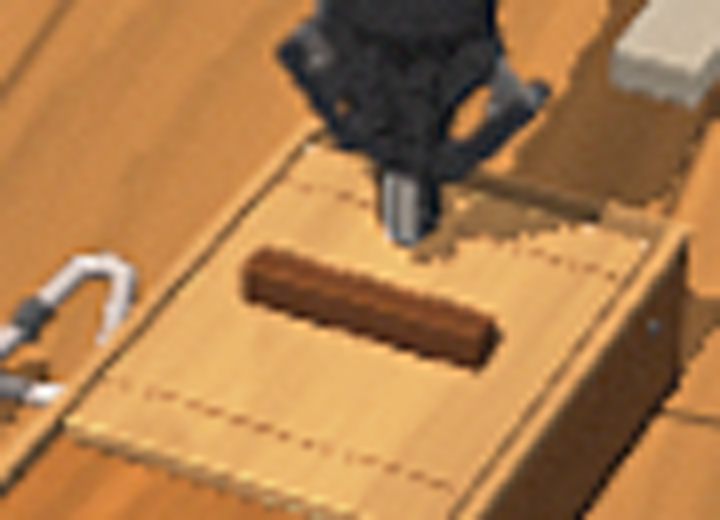

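Now the tip, at about (405,240), is behind the cleat with clear board between them. I'll lower 14 mm and nudge toward the cleat.

Request:
apply_moves:
  deltas:
    - [[0,0,7],[0,0,0],255]
    - [[0,0,11],[0,0,0],255]
    - [[0,0,14],[0,0,0],255]
    - [[0,0,14],[0,0,0],255]

```text
time_s: 14.42
ee_pos: [0.5135, -0.0999, 0.0653]
tool_rot: [[0.989, -0.148, -0.0], [-0.148, -0.989, 0.0], [-0.0, -0.0, -1.0]]
contact_force: [0.6, 0.1, -0.4]
gripper_width: -0.0
```

Run:
```python
from h import *
where(); im=viewer.grab_frame("side"); cv2.imwrite("pics/s11.png",cv2.resize(im[150:215,290:380],None,fx=8,fy=8,interpolation=cv2.INTER_CUBIC)[:,:,::-1])
```

```text
t 14.425 box pos [ 0.     -0.1501  0.0653] yaw 0.001 F [ 0.6  0.1 -0.4] w -8.960021764858227e-06 q7 -8.90472155379367
```

View pics/s11.png

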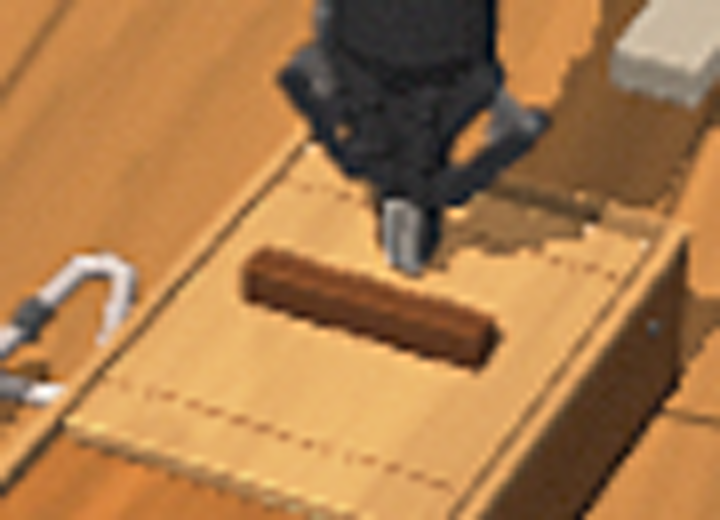

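The tip is just above the board behind the cleat and its shadow nearly meets it. I'll push now and check.

Request:
apply_moves:
  deltas:
    - [[0,-8,0],[0,0,0],255]
    - [[0,-16,0],[0,0,0],255]
    - [[0,-22,0],[0,0,0],255]
    - [[0,-28,0],[0,0,0],255]
    - [[0,-34,0],[0,0,0],255]
    - [[0,-40,0],[0,0,0],255]
    - [[0,-46,0],[0,0,0],255]
    - [[0,-52,0],[0,0,0],255]

```text
time_s: 15.48
ee_pos: [0.5215, -0.0484, 0.0656]
tool_rot: [[0.989, -0.149, 0.0], [-0.149, -0.989, -0.0], [0.0, 0.0, -1.0]]
contact_force: [-0.4, -4.4, 2.3]
gripper_width: 0.0002
```

Run:
```python
from h import *
where(); im=viewer.grab_frame("side"); cv2.imwrite("pics/s12.png",cv2.resize(im[150:215,290:380],None,fx=8,fy=8,interpolation=cv2.INTER_CUBIC)[:,:,::-1])
```

```text
t 15.475 box pos [ 0.0003 -0.0979  0.0656] yaw 0.0 F [-0.4 -4.4  2.3] w 0.00017397356829782764 q7 -15.121560482473198
```

View pics/s12.png

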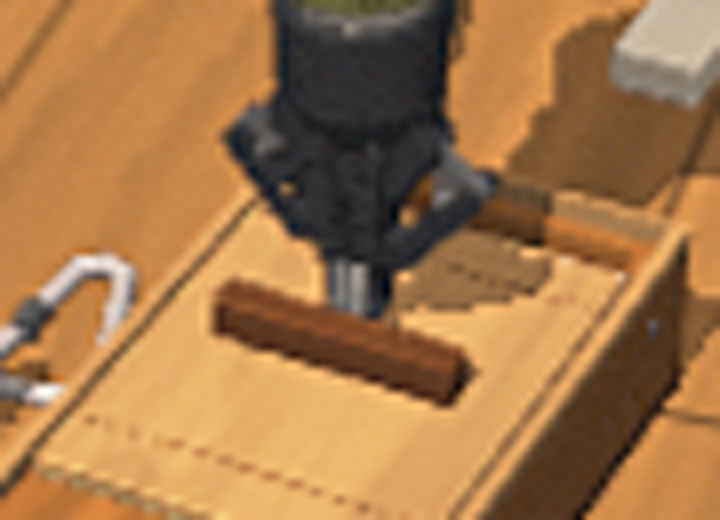

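The cleat is being pushed with about 4.4 N and the cover is sliding. I'll keep going.

Request:
apply_moves:
  deltas:
    - [[0,-10,0],[0,0,0],255]
    - [[0,-20,0],[0,0,0],255]
    - [[0,-32,0],[0,0,0],255]
    - [[0,-44,0],[0,0,0],255]
    - [[0,-56,0],[0,0,0],255]
    - [[0,-68,0],[0,0,0],255]
    - [[0,-80,0],[0,0,0],255]
    - [[0,-92,0],[0,0,0],255]
    - [[0,-104,0],[0,0,0],255]
    - [[0,-116,0],[0,0,0],255]
    - [[0,-128,0],[0,0,0],255]
    - [[0,-140,0],[0,0,0],255]
    - [[0,-152,0],[0,0,0],255]
    - [[0,-162,0],[0,0,0],255]
    - [[0,-172,0],[0,0,0],255]
    - [[0,-180,0],[0,0,0],255]

```text
time_s: 17.52
ee_pos: [0.5479, 0.1301, 0.0656]
tool_rot: [[0.989, -0.148, -0.0], [-0.148, -0.989, -0.0], [-0.0, 0.0, -1.0]]
contact_force: [-1.6, -5.4, 5.1]
gripper_width: -0.0003
```

Run:
```python
from h import *
where(); im=viewer.grab_frame("side"); cv2.imwrite("pics/s13.png",cv2.resize(im[150:280,240:390],None,fx=5,fy=5,interpolation=cv2.INTER_CUBIC)[:,:,::-1])
```

```text
t 17.525 box pos [-0.0002  0.0825  0.0656] yaw 0.001 F [-1.6 -5.4  5.1] w -0.00030222465349624136 q7 -36.141709166695364
```

View pics/s13.png

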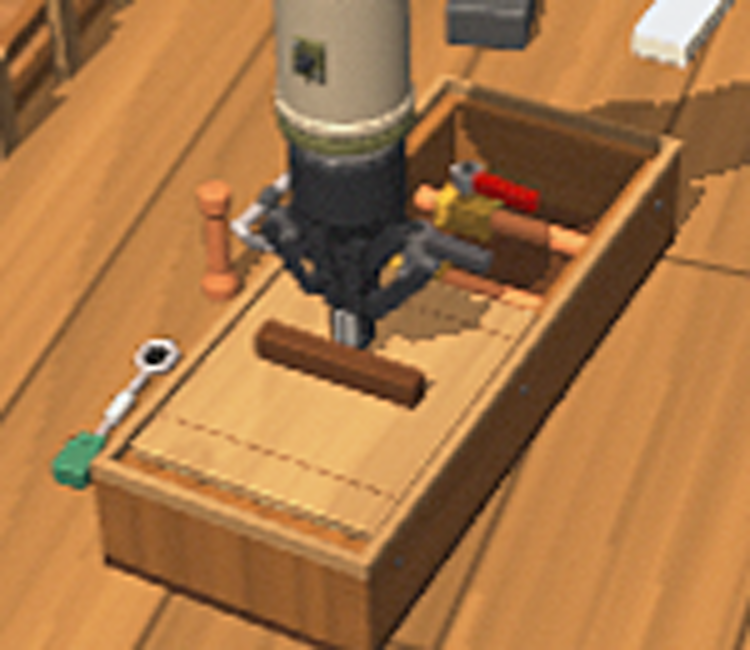

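The well is opening. Red is in the −165 mm place, at about (505,190) in the crop, and grey is nearer at −85. The cover is about 20 mm short of its end strip.

Request:
apply_moves:
  deltas:
    - [[0,-6,0],[0,0,0],255]
    - [[0,-11,0],[0,0,0],255]
    - [[0,-15,0],[0,0,0],255]
    - [[0,-18,0],[0,0,0],255]

```text
time_s: 18.08
ee_pos: [0.5505, 0.1474, 0.0655]
tool_rot: [[0.989, -0.148, -0.001], [-0.148, -0.989, -0.0], [-0.0, 0.0, -1.0]]
contact_force: [-0.7, -5.5, 3.7]
gripper_width: -0.0
```

Request:
apply_moves:
  deltas:
    - [[0,-2,0],[0,0,0],255]
    - [[0,-4,0],[0,0,0],255]

```text
time_s: 18.32
ee_pos: [0.5506, 0.1487, 0.0654]
tool_rot: [[0.989, -0.15, -0.002], [-0.15, -0.989, -0.004], [-0.001, 0.004, -1.0]]
contact_force: [-6.8, -15.8, 11.8]
gripper_width: 0.0002
```

Run:
```python
from h import *
where(); im=viewer.grab_frame("side"); cv2.imwrite("pics/s14.png",cv2.resize(im[150:280,240:390],None,fx=5,fy=5,interpolation=cv2.INTER_CUBIC)[:,:,::-1])
```

```text
t 18.325 box pos [-0.0002  0.1013  0.0654] yaw -0.001 F [ -6.8 -15.8  11.8] w 0.00022087080229288064 q7 -38.4213954082747
```

View pics/s14.png

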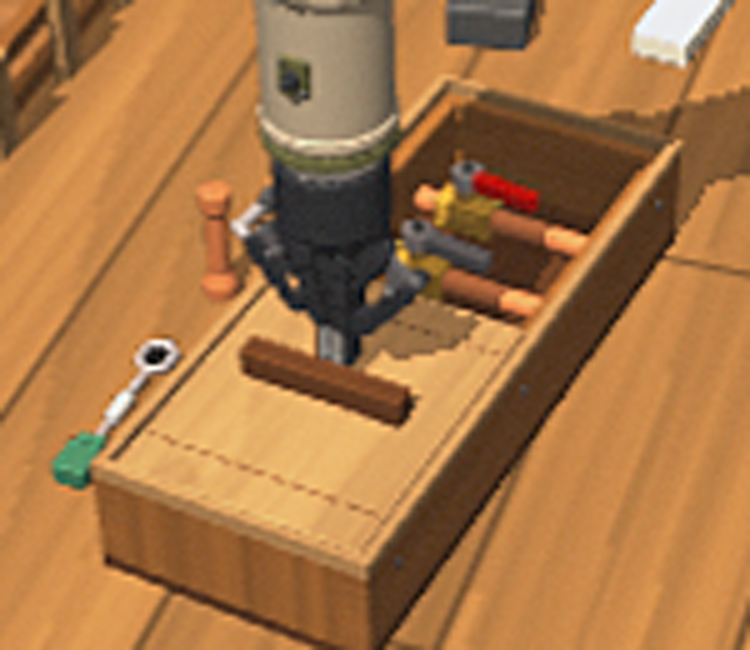

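The cover is against its end strip: the force rose to about 16 N and the whole well is open, with red at the far place (−165) and grey at −85. I'll back off horizontally first, lift, and move over to the far side of the red lever.

Request:
apply_moves:
  deltas:
    - [[0,8,0],[0,0,0],255]
    - [[0,18,-2],[0,0,0],255]
    - [[0,30,-45],[0,0,0],255]
    - [[-5,90,-50],[0,0,0],255]
    - [[-10,150,-50],[0,0,0],255]
    - [[-16,210,-50],[0,0,0],255]
    - [[-16,260,-50],[0,0,0],255]
    - [[-16,295,-50],[0,0,0],255]
    - [[-16,295,-50],[0,0,0],255]
    - [[-16,295,-30],[0,0,0],255]
    - [[-16,295,-10],[0,0,0],255]
    - [[-16,295,-10],[0,0,0],255]

```text
time_s: 19.88
ee_pos: [0.4908, -0.1364, 0.0743]
tool_rot: [[0.989, -0.146, -0.003], [-0.146, -0.989, 0.002], [-0.003, -0.002, -1.0]]
contact_force: [-0.7, 0.6, -0.2]
gripper_width: -0.0002
```

```bash
cat > v.py <<'E'
import sys
from h import *
where(); k=sys.argv[1]
im=viewer.grab_frame("side"); cv2.imwrite(f"pics/s{k}.png",cv2.resize(im[140:235,290:400],None,fx=6,fy=6,interpolation=cv2.INTER_CUBIC)[:,:,::-1])
im=viewer.grab_frame("top"); cv2.imwrite(f"pics/t{k}.png",cv2.resize(im[170:290,280:430],None,fx=5,fy=5,interpolation=cv2.INTER_CUBIC)[:,:,::-1])
E
python3 v.py 15
```

```text
t 19.875 box pos [-0.017  -0.1896  0.0743] yaw 0.002 F [-0.7  0.6 -0.2] w -0.00016359414667388257 q7 -2.9362488811720144
```

View pics/s15.png

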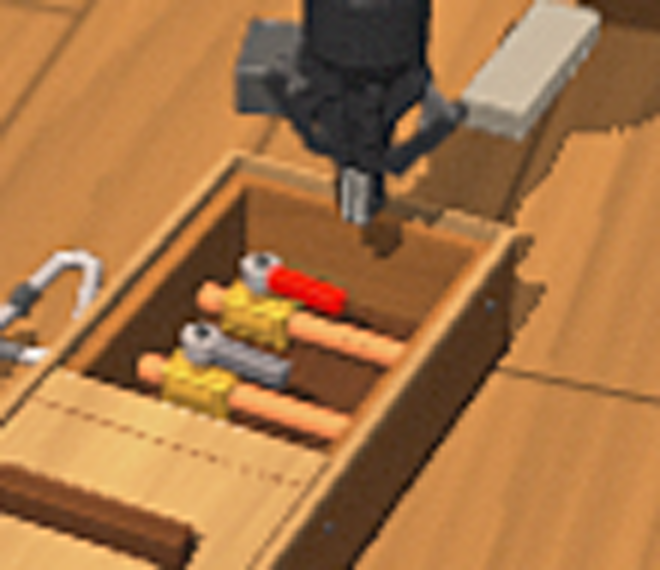

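View pics/t15.png

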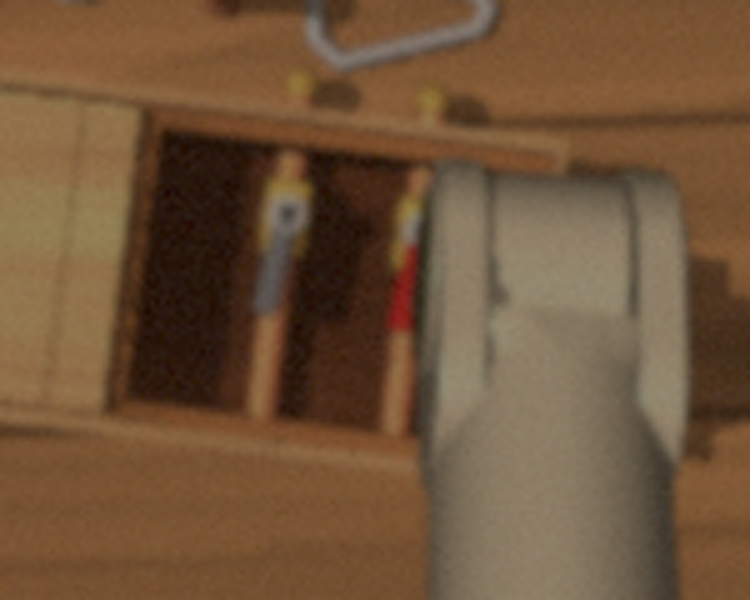

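Run:
```python
from h import *
for p in([-.017,-.1786,.1083],[-.017,-.1786,.098],[-.017,-.1786,.118]): print((proj("side",box2w(b,p))[0]+.5-[290,140])*6)
# check on the same at the touch pose & red handle angle
for th in(0,.1,.2,.3):
  print(th,[((proj("side",box2w(b,[.04-r*np.cos(th),-.165+r*np.sin(th),.069]))[0]+.5-[290,140])*6).round() for r in(0,.06)],[((proj("top",box2w(b,[.04-r*np.cos(th),-.165+r*np.sin(th),.069]))[0]+.5-[280,170])*5).round() for r in(0,.06)])
```

```text
[355.15011313 226.92953843]
[354.74535429 240.59351388]
[355.5326337  213.97356949]
0 [array([261., 265.]), array([349., 292.])] [array([423., 229.]), array([411., 331.])]
0.1 [array([261., 265.]), array([344., 297.])] [array([423., 229.]), array([401., 329.])]
0.2 [array([261., 265.]), array([339., 302.])] [array([423., 229.]), array([391., 326.])]
0.3 [array([261., 265.]), array([332., 306.])] [array([423., 229.]), array([381., 323.])]
```

The model tip projects to (355,227) and I see it at about (355,222), so the correction holds here too. The red lever sits at about 0.1 rad. Now lowering into the well beside it.

Request:
apply_moves:
  deltas:
    - [[0,4,15],[0,0,0],255]
    - [[0,4,30],[0,0,0],255]
    - [[0,4,42],[0,0,0],255]
    - [[0,4,50],[0,0,0],255]
    - [[0,4,56],[0,0,0],255]
    - [[0,4,56],[0,0,0],255]

```text
time_s: 20.72
ee_pos: [0.491, -0.1419, 0.0191]
tool_rot: [[0.989, -0.148, -0.001], [-0.148, -0.989, 0.0], [-0.001, -0.0, -1.0]]
contact_force: [0.1, -0.5, -0.1]
gripper_width: 0.0001
```

```bash
python3 v.py 16
```

```text
t 20.725 box pos [-0.016  -0.195   0.0191] yaw 0.001 F [ 0.1 -0.5 -0.1] w 7.288971405351774e-05 q7 -4.41793059437256
```

View pics/s16.png

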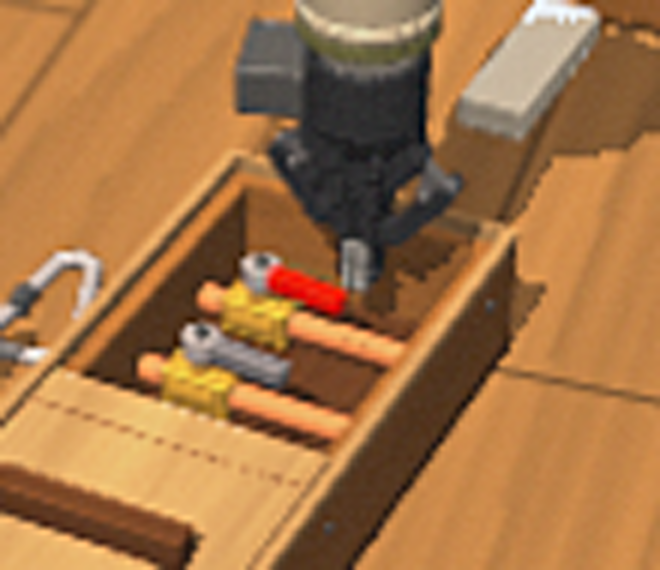

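Request:
apply_moves:
  deltas:
    - [[0,-8,0],[0,0,0],255]
    - [[0,-16,0],[0,0,0],255]
    - [[0,-20,0],[0,0,0],255]
    - [[0,-25,0],[0,0,0],255]
    - [[1,-29,0],[0,0,0],255]
    - [[2,-33,0],[0,0,0],255]
    - [[3.5,-37,0],[0,0,0],255]
    - [[5.5,-40.5,0],[0,0,0],255]
    - [[8,-44,0],[0,0,0],255]
    - [[10.5,-47.5,0],[0,0,0],255]

```text
time_s: 22.08
ee_pos: [0.5083, -0.0961, 0.0193]
tool_rot: [[0.989, -0.148, -0.001], [-0.148, -0.989, 0.0], [-0.001, -0.0, -1.0]]
contact_force: [-2.1, -1.7, 2.4]
gripper_width: 0.0005
```

```bash
python3 v.py 17
```

```text
t 22.075 box pos [-0.0057 -0.1471  0.0193] yaw 0.001 F [-2.1 -1.7  2.4] w 0.0005046887419780514 q7 -10.38516349237666
```

View pics/s17.png

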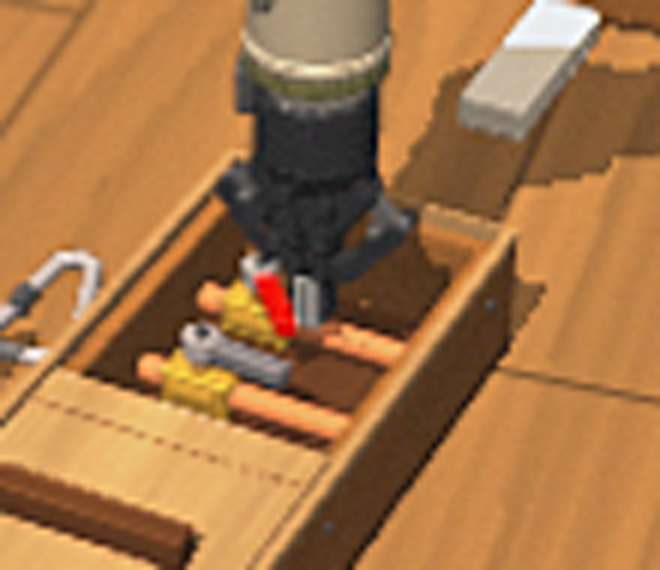

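The red lever is about 0.9 rad round and following the fingers, and grey is untouched. I'll continue along the arc to the stop.

Request:
apply_moves:
  deltas:
    - [[3,-3,0],[0,0,0],255]
    - [[6.5,-5.5,0],[0,0,0],255]
    - [[10,-8,0],[0,0,0],255]
    - [[13.5,-10,0],[0,0,0],255]
    - [[16.5,-11,0],[0,0,0],255]
    - [[19.5,-12.5,0],[0,0,0],255]
    - [[22,-13,0],[0,0,0],255]
    - [[22,-13,0],[0,0,0],255]

```text
time_s: 23.18
ee_pos: [0.5327, -0.0866, 0.0195]
tool_rot: [[0.989, -0.148, 0.0], [-0.148, -0.989, 0.001], [0.0, -0.001, -1.0]]
contact_force: [-2.8, 2.7, -0.5]
gripper_width: -0.0001
```

```bash
python3 v.py 18
```

```text
t 23.175 box pos [ 0.017  -0.1341  0.0195] yaw 0.001 F [-2.8  2.7 -0.5] w -0.00010346873870705576 q7 -12.28405122240014
```

View pics/s18.png

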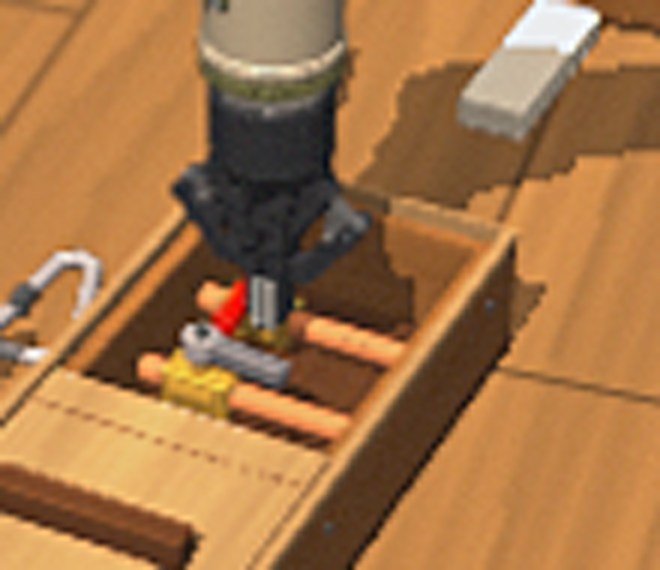

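Request:
apply_moves:
  deltas:
    - [[1.5,0,0],[0,0,0],255]
    - [[3,0,0],[0,0,0],255]

```text
time_s: 23.52
ee_pos: [0.5349, -0.087, 0.0195]
tool_rot: [[0.989, -0.148, -0.001], [-0.148, -0.989, 0.001], [-0.001, -0.0, -1.0]]
contact_force: [-7.8, 4.7, 2.0]
gripper_width: 0.0001
```

Request:
apply_moves:
  deltas:
    - [[1,0,0],[0,0,0],255]
    - [[2,0,0],[0,0,0],255]

```text
time_s: 23.78
ee_pos: [0.5351, -0.087, 0.0192]
tool_rot: [[0.989, -0.148, -0.004], [-0.148, -0.989, 0.001], [-0.004, -0.0, -1.0]]
contact_force: [-13.8, 5.0, 9.4]
gripper_width: -0.0002
```

Home: the force climbed to about 14 N and the tip stalled. I'll back off along −x, lift clear and look.

Request:
apply_moves:
  deltas:
    - [[-6,0,0],[0,0,0],255]
    - [[-16,1,0],[0,0,0],255]
    - [[-20,2,0],[0,0,0],255]
    - [[-20,2,-30],[0,0,0],255]
    - [[-20,2,-80],[0,0,0],255]
    - [[-20,2,-140],[0,0,0],255]
    - [[-20,60,-180],[0,0,0],255]
    - [[-40,120,-190],[0,0,0],255]
    - [[-60,180,-190],[0,0,0],255]
    - [[-80,240,-190],[0,0,0],255]
    - [[-80,260,-190],[0,0,0],255]
    - [[-80,260,-190],[0,0,0],255]

```text
time_s: 25.28
ee_pos: [0.4176, -0.3363, 0.2094]
tool_rot: [[0.988, -0.154, -0.0], [-0.154, -0.988, -0.001], [-0.0, 0.001, -1.0]]
contact_force: [0.9, 1.0, -0.6]
gripper_width: 0.0004
```

```bash
python3 v.py 19
python3 - <<'E'
from h import *
for th in(0,1.4,1.571):
  print(th,[((proj("side",box2w(b,[.04-r*np.cos(th),-.165+r*np.sin(th),.069]))[0]+.5-[290,140])*6).round() for r in(0,.06)],[((proj("top",box2w(b,[.04-r*np.cos(th),-.165+r*np.sin(th),.069]))[0]+.5-[280,170])*5).round() for r in(0,.06)])
E
```

```text
t 25.275 box pos [-0.0596 -0.3981  0.2094] yaw -0.005 F [ 0.9  1.  -0.6] w 0.0003530174390429942 q7 23.597176679973977
0 [array([261., 265.]), array([349., 292.])] [array([423., 229.]), array([411., 331.])]
1.4 [array([261., 265.]), array([233., 322.])] [array([423., 229.]), array([320., 233.])]
1.571 [array([261., 265.]), array([217., 318.])] [array([423., 229.]), array([321., 216.])]
```

View pics/s19.png

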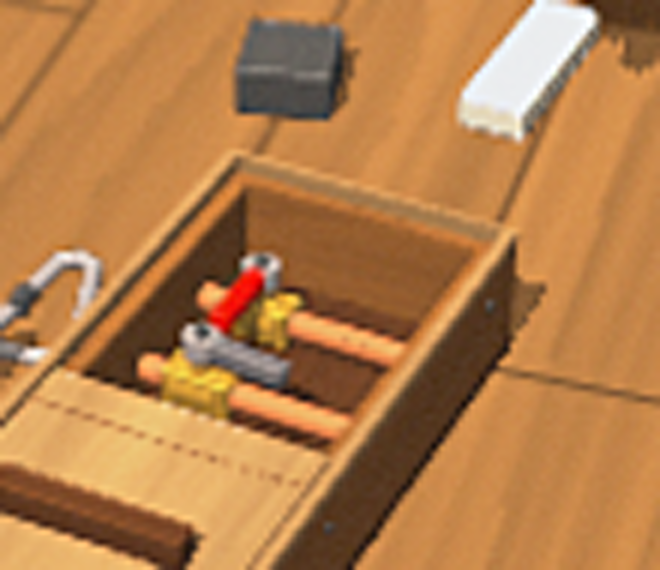

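View pics/t19.png

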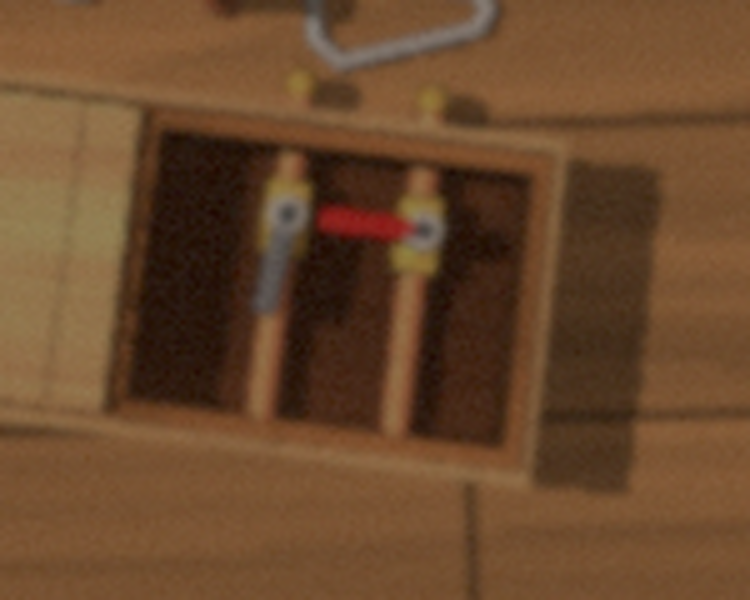

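The red lever's end is at (320,217) in the top crop, and a fully shut lever would be at (321,216). Grey hasn't changed, with its tip still at about (265,308), the cover is flat over the blank half, and the arm is clear. Handing in.

```bash
python3 -c "
from cell import robot
print(robot.job_done())"
```

```text
the job is handed in; nothing more can be done
None
```

The job is handed in at about 25 s of the 48 s. The cover is against its end strip over the blank half, and the red handle is shut against its stop. No verdict was reported, so this rests on my own checks.

- **First push missed:** the real fingertips sat about 34 mm above the reported TCP, so they passed over the cleat without touching it. I found the offset by touching down lightly on the blank deck (about 7 N) and corrected every later move for it. The cause of the offset is unknown.
- **Cover:** I pushed it by the cleat until the force rose to about 16 N at the end strip. In the pictures it lies flat in its guides with the well fully open.
- **Red handle:** I pushed it round until it stalled at its stop, at about 14 N. In both camera views its end matches a fully shut lever to within a few millimetres.
- **Everything else:** the grey handle and the nearby bystanders in my last close-ups look the same as before. The mallet, the rivet jar and the left end of the box were outside those views. The arm ended well clear, with no contact force beyond sensor noise.

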